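# Build up a filter cartridge on the assembly nest

## Robot

A 6-joint arm with a two-finger parallel gripper is mounted at the origin on the work surface. World frame = base frame: x ahead of the robot, y to its left, z up, the work surface at z = 0. Lengths are in mm, angles in rad, forces in N, time in s.
With the tool pointing down it reaches from about 400 to 925 mm from the base axis. Payload 12.5 kg.
Tool frame: the origin (TCP) lies midway between the tips of the shut fingers; the grasp point (between the pads) lies 19 mm behind it; z points along the fingers, y is the line along which they close (so a half turn about z gives the same grasp; the last joint's range is limited). The gripper opens to 95 mm and grips with 3 to 60 N. Pads are 20 mm wide; open, the fingers measure 119 mm over their backs; the gripper's body (75 mm by 180 mm) begins 59 mm behind the grasp point.
Start: joints at [1.17, 0.491, 1.559, -0, 1.092, -0.106], TCP at [181.576, 598.061, 214.661] pointing down, gripper open.
Joint ranges: [-3.1, 3.1], [-0.84, 2.19], [0.05, 2.79], [-1.13, 4.28], [0.06, 2.93], [-2.69, 2.69]. Speed limits (rad/s): [2.22, 2.22, 2.79, 3.14, 3.14, 3.14].

## Interface

Orientations are given as [roll, pitch, yaw] about the fixed x, y, z axes, in that order (R = Rz(yaw) Ry(pitch) Rx(roll)).
In Python, from cell import env gives the robot as it stands.
- The arm moves only by the tool arm_command, never from a script. Its argument "targets" is a list of rows, each a list of 5 numbers: the shift along the tool's x, y, z in mm, then the turn about the tool's z in degrees, then the opening, from 0 (shut) to 1 (fully open). In form: [[tx, ty, tz, roll, fingers], ...]. A call has 1 to 5 rows; each row is the pose to reach, as a shift and turn from the pose commanded when the call began, along the tool's axes at that moment; what a row does not reach only later rows make up. A row lasts 1/10 s, in which the tool goes at most 50 mm and 8.59 degrees, less where a joint would pass 70% of its speed; a pose out of reach is approached as far as the arm can. A call with a gripper value outside its range is refused whole. The fingers move at their own pace and stop on an object; the grip force is fixed at half the most. Time passes only in rows, so rows that repeat a pose let the fingers close. It gives the time, the measured TCP pose, the force, the opening and the grip force at its end, in the units of the state.
- env.state(): the state, without advancing time (a new reading comes with each control period).
- env.read_camera(name): name is "scene" or "top" or "wrist"; returns a dict with "frame" (420x560x3 uint8, red, green, blue), "vertical_fov" (degrees; the focal length in pixels is half the picture's height over the tangent of half this angle, whatever the lens; pixels are square), "cx", "cy" (the principal point, pixels), "world_from_camera" (4x4, takes a point from camera to world coordinates); the wrist camera has in their place "hand_eye" (4x4, takes a point from camera to tool coordinates, whose origin is the TCP and whose axes are the flange's). Camera axes: x right, y down, z forward; pixel columns grow to the right and rows downward; lengths in mm; the calibration is good to about 2 mm. A picture is of the moment at which its call begins: read the wrist's pose just before it. There is no depth.
- env.job_done(): hands the job in; it is judged then, once.
The state is a dict: "t": time; "joints": joint angles; "qvel": joint speeds; "tau": joint torques, N m; "eef_pos": TCP position; "tcp_rot": TCP orientation; "ft_force": force on the tool from outside, world axes, zero at the start; "moment": the same for the moment, N m; "opening": opening from 0.0 (shut) to 1.0 (fully open); "grip_force": force on a finger pad.
Only numpy, scipy, OpenCV 4.12 (cv2) and the standard library are available. Lean on these libraries where they do the work, as an engineer would, in place of code of your own. Each camera call takes 0.05 s, during which the arm holds its last target. There are 200 camera calls.

## Task

Build the filter cartridge upright on the nest's guide post, in this order: the end cap with the hole (rim up), the bare perforated core tube, the pleated pack over the core, and last the closed end cap, rim down over the top of the pack, each seated fully home. The pleated pack is still held in the seam clamp: lift the pawl by its ball so that the spring slides the clamp jaw back, and only then take the pack out. Leave the panel filter, the jar and the brush where they are.

Things in the scene. Friction and masses are not known exactly. Their poses are not given: they have to be found in the camera images.
- open_cap: Open end cap: round pressed-steel dish with a 24 mm round hole in its middle, outside diameter 66 mm, total height 12 mm, floor 2.5 mm thick, rim wall 2.5 mm (inside diameter 61 mm). Lies rim up on the bench, the way round it is to be used. 60 g. Origin: centre of its underside; z up.
- closed_cap: Closed end cap: the same size of steel dish (66 mm outside, 61 mm inside, 12 mm high) without a hole; lies rim down, flat side up, the way round it is to be used. The flat plate is 2.5 mm thick, its inner face 9.5 mm above the rim's edge. 70 g. Origin: centre of the rim's lower plane; z up.
- core: Core: bare perforated aluminium tube standing upright on the bench, outside diameter 30 mm, inside 24 mm, height 70 mm, 60 g. Origin: centre of its underside; z along the tube.
- pack: Stiff resin-cured pleated cream ring, open at both ends: outside 52 mm, bore 38 mm, height 70 mm, 120 g. Stands in the seam clamp, on its 10 mm base plate. Origin: centre of underside; z along bore. Clamped, the jaw's lip laps 6 mm over its top on the pawl's side. Pinch near the top, across the clamp. Jaws are 56 mm wide; above the plate the fixed one is 30 mm high, the other 76.
- nest: Fixed assembly nest: dark steel plate 110 x 110 x 10 mm, on it a round seat 56 mm across, top 18 mm above the bench, with an upright 18 mm guide post, pointed, tip 60 mm above the bench. Origin: centre of plate's underside, on the post's axis; z up. Home heights above it: open cap's underside 18 mm, core's and pack's undersides 20.5 mm, closed cap's rim edge 81 mm.
- jaw (a joint): Travel of the clamp's moving jaw in m: 0 = on the pack, held by the pawl; 0.032 = slid fully back. Once the pawl's tooth clears the ratchet bar (ball raised 8 mm or more) a return spring of 3 to 5 N slides it all the way back in about 0.5 s and keeps it there.
- pawl_ball (a point): Centre of the 16 mm black ball on the pawl's nose, 73 mm above the bench. Pawl down: x points from the pack along the bar (the way the jaw slides; the pack's centre is 92 mm in -x), y level across it, z up. Hinge along y, 38 mm from the ball in +x, 23 mm below. Pinch along y, lift: it swings up and to +x (0.7 rad at most, 3 N) and falls back if let go. Clamp below: 27 wide, 58 high; base 90 wide.
- panel: Bystander: cream panel air filter with an orange seal, 160 x 100 x 47 mm, lying at the far side of the bench. x along its length. Origin: centre of its underside.
- jar: Bystander: jar of adhesive, 68 mm diameter, 82 mm high. Origin: centre of its underside.
- brush: Bystander: flat brush with a wooden handle, about 200 mm long, lying on the bench. Origin: underside, middle of its length; x along it.

How it is judged (in metres and radians):
On the way, in this order (a step that is already met when the one before it is completed fails the run):
1. the open end cap sits on the nest's seat around the guide post (horizontal distance between open_cap and nest below 0.008 m and z of open_cap in the frame of nest below 0.0215 m and angle between open_cap's own z axis and vertical below 0.12 rad), for 0.2 s.
2. the core stands in the open cap on the guide post (horizontal distance between core and nest below 0.008 m and z of core in the frame of nest below 0.0245 m and angle between core's own z axis and vertical below 0.12 rad), for 0.2 s.
3. the pleated pack stands in the open cap, around the core (horizontal distance between pack and nest below 0.01 m and z of pack in the frame of nest below 0.0245 m and angle between pack's own z axis and vertical below 0.12 rad), for 0.2 s.
At the end, for the whole second after the job is handed in: Bottom to top on the nest: open cap, core with the pack around it, closed cap. Open cap and core within 8 mm of the post's axis, pack 10 mm, closed cap within 8 mm of the pack's; each within 3.5 mm of home height, upright within 0.12 rad, at rest; jaw slid back over 25 mm (all of step 1 and all of step 2 and all of step 3 and z of open_cap in the frame of nest above 0.0145 m and horizontal distance between closed_cap and pack below 0.008 m and z of closed_cap in the frame of nest between 0.0775 and 0.0845 m and angle between closed_cap's own z axis and vertical below 0.12 rad and value of joint jaw above 0.025 m and linear speed of each of closed_cap, pack, core, open_cap below 0.02 m/s); the robot touches nothing.
It fails at once if the pack is pulled about (over 20 mm) while the jaw is not yet slid back (distance of pack from where it was at the start of the episode above 0.02 m and value of joint jaw below 0.015 m).
It fails at once if the panel filter, the jar or the brush is moved by more than 30 mm (distance of any of panel, jar, brush from where it was at the start of the episode above 0.03 m).
It also fails if it takes over 144 s, if anything falls off the work surface, if the arm or the gripper's body presses on something with over 40 N, if the wrist force passes 120 N, or if a joint passes its speed limit or range.

## Working session

There is one attempt and no reset: what is moved stays moved. The work goes in short steps, Python scripts to look and compute and a tool call to move; the robot and the scene stay as the last step left them, time stands still between calls to the robot, and variables do not carry over. Pictures are saved under pics/ and viewed, at most 14 in all, crops included, and the job is handed in when it is done.

Besides the shell and the picture viewer there is one more tool, called after ">>>" by a JSON object that holds its "name" and its "arguments". arm_command: Moves the arm, as the interface text tells. Its arguments: {"type":"object","properties":{"targets":{"type":"array","items":{"type":"array","items":{"type":"number"}}}},"required":["targets"]}

```bash
ls; mkdir -p pics; cat > h.py <<'E'
import numpy as np, cv2
from cell import env
from scipy.spatial.transform import Rotation as R
def T(s=None):
    s=s or env.state(); M=np.eye(4); r=np.array(s["tcp_rot"])
    M[:3,:3]=R.from_euler('xyz',r).as_matrix() if r.size==3 else r
    M[:3,3]=s["eef_pos"]; return M
def shot(name,fn):
    t=T(); c=env.read_camera(name)
    W=c["world_from_camera"] if name!="wrist" else t@np.array(c["hand_eye"])
    cv2.imwrite(f"pics/{fn}.png",c["frame"][:,:,::-1])
    f=210/np.tan(np.radians(c["vertical_fov"])/2)
    np.savez(f"pics/{fn}.npz",W=W,f=f,cx=c["cx"],cy=c["cy"])
def ray(fn,u,v):
    c=np.load(f"pics/{fn}.npz"); W=c["W"]
    d=W[:3,:3]@np.array([(u-c["cx"])/c["f"],(v-c["cy"])/c["f"],1]); return W[:3,3],d/np.linalg.norm(d)
def atz(fn,u,v,z):
    o,d=ray(fn,u,v); return o+d*(z-o[2])/d[2]
def tri(*obs):
    A=np.zeros((3,3));b=np.zeros(3)
    for fn,u,v in obs:
        o,d=ray(fn,u,v); P=np.eye(3)-np.outer(d,d); A+=P;b+=P@o
    x=np.linalg.solve(A,b); return x,[float(np.linalg.norm(np.cross(x-ray(*o)[0],ray(*o)[1]))) for o in obs]
def proj(fn,p):
    c=np.load(f"pics/{fn}.npz"); q=np.linalg.inv(c["W"])@np.append(p,1); return c["f"]*q[0]/q[2]+c["cx"],c["f"]*q[1]/q[2]+c["cy"]
def tool(p):  # world point in tool coordinates
    return np.linalg.inv(T())@np.append(p,1)
E
python3 - <<'E'
from h import *
print(env.state())
for n in("scene","top","wrist"): shot(n,n+"0"); c=np.load(f"pics/{n}0.npz"); print(n,c["W"].round(2).tolist(),c["f"],c["cx"],c["cy"])
print(T().round(3).tolist())
E
```

```text
pics
{'t': 0.0, 'joints': array([ 1.17038624e+00,  4.91580239e-01,  1.55941703e+00, -8.58145952e-06,
        1.09169852e+00, -1.05607714e-01]), 'qvel': array([-0.00217845,  0.00035512, -0.00047139, -0.00042468,  0.00029524,
       -0.00043691]), 'tau': array([-2.28753051e-03, -6.12633276e+01, -2.58190745e+01,  6.91461540e-02,
        4.81966313e-02, -6.03358490e-05]), 'eef_pos': array([181.48995345, 597.83126145, 214.06006544]), 'tcp_rot': array([-3.14049487e+00, -1.08714276e-04,  2.84679418e+00]), 'ft_force': array([-0.23920501, -0.18470353,  1.13330844]), 'moment': array([-0.03681863, -0.0803225 , -0.05698716]), 'grip_force': 0.0, 'opening': 0.9969695435329141}
scene [[-0.57, 0.63, -0.53, 1317.52], [0.82, 0.43, -0.37, 502.15], [-0.0, -0.65, -0.76, 1122.98], [0.0, 0.0, 0.0, 1.0]] 478.287048706815 283.3333821698218 207.74451706164996
top [[-0.03, -0.97, 0.23, 336.61], [-1.0, 0.03, -0.0, -1.88], [-0.0, -0.23, -0.97, 1180.6], [0.0, 0.0, 0.0, 1.0]] 426.3768934925078 287.09918946569474 208.18623222864755
wrist [[0.29, 0.92, 0.28, 103.63], [0.96, -0.28, -0.09, 621.52], [-0.0, 0.29, -0.96, 384.54], [0.0, 0.0, 0.0, 1.0]] 358.3424493643164 278.23417661740416 212.9245843601408
[[-0.957, 0.291, -0.0, 181.499], [0.291, 0.957, -0.001, 597.89], [0.0, -0.001, -1.0, 214.207], [0.0, 0.0, 0.0, 1.0]]
```

View pics/top0.png

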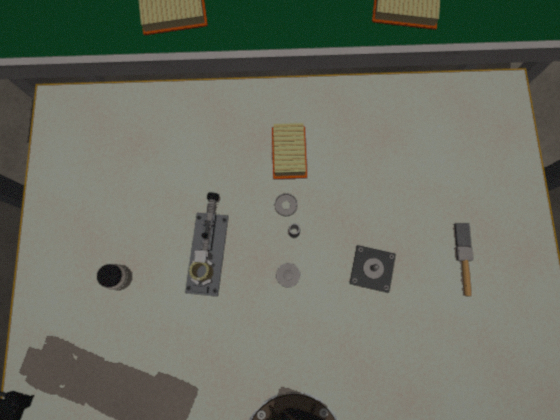

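View pics/scene0.png

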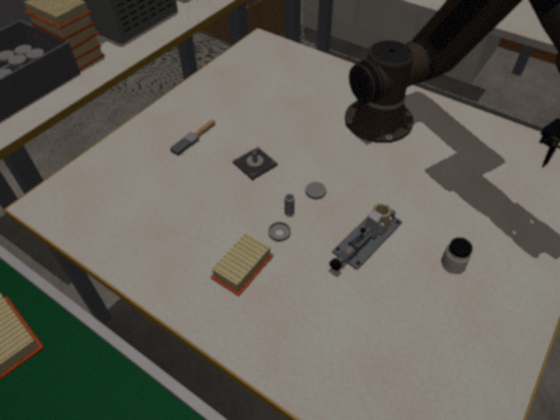

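Top view: open cap ≈(286,205), core ≈(294,231), closed cap ≈(288,275), nest ≈(374,268), pack ≈(200,270), with the clamp running up-image and jar/brush/panel clear. In the scene view: caps (280,231)/(316,190), core (290,205), nest (255,162), pack (383,213). Next, enlarged crops.

```bash
python3 - <<'E'
import cv2,numpy as np
t=cv2.imread("pics/top0.png");s=cv2.imread("pics/scene0.png")
a=cv2.resize(t[180:310,170:410],(798,432),interpolation=cv2.INTER_CUBIC)
cv2.imwrite("pics/c1.png",cv2.convertScaleAbs(a,alpha=1.3))
a=cv2.resize(s[140:280,220:420],(800,560),interpolation=cv2.INTER_CUBIC)
cv2.imwrite("pics/c2.png",cv2.convertScaleAbs(a,alpha=1.3))
E
```

```text
(no output)
```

View pics/c1.png

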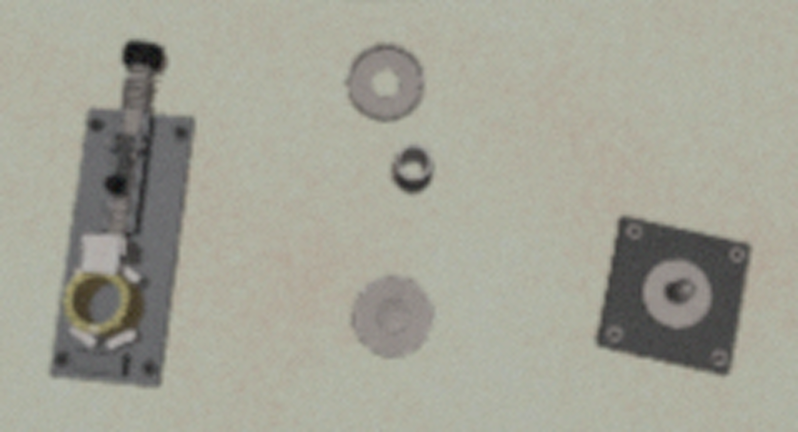

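View pics/c2.png

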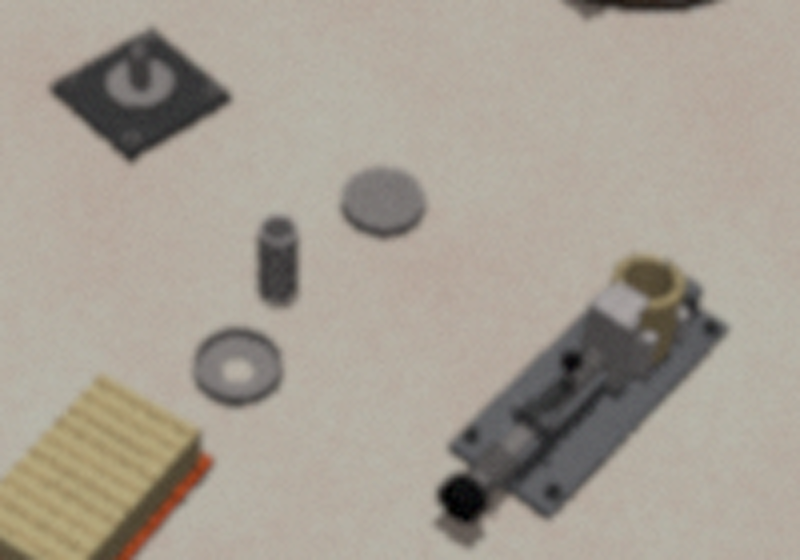

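```bash
cat > m.py <<'E'
from h import *
P=dict(open=((385,82),(238,362),12),core=((414,162),(279,228),70),closed=((392,315),(384,200),12),seat=((677,293),(140,82),18),tip=((688,286),(138,44),60),ball=((116,184),(571,360),73),pack=((98,299),(650,283),80),knob=((143,55),(463,496),0))
for k,(a,b,z) in P.items():
    A=("top0",170+a[0]/3.325,180+a[1]/3.325); B=("scene0",220+b[0]/4,140+b[1]/4)
    x,r=tri(A,B); print(k,x.round(1),np.round(r,1),"top@z",atz(*A,z).round(1)[:2],"scene@z",atz(*B,z).round(1)[:2])
E
python3 m.py
```

```text
open [622.5  -2.2   7.3] [1.7 1.7] top@z [622.2  -3.7] scene@z [624.7   1.5]
core [541.  -22.4  67.3] [2.4 2.4] top@z [541.7 -24.4] scene@z [542.1 -18.9]
closed [425.4  -0.6   7.1] [2.4 2.4] top@z [426.2  -2.8] scene@z [428.3   3.8]
seat [ 434.5 -233.9   15.7] [2.3 2.3] top@z [ 435.3 -235.5] scene@z [ 435.6 -230.1]
tip [ 435.5 -233.4   59.8] [3.1 3.1] top@z [ 436.9 -236.1] scene@z [ 434.8 -230.1]
ball [530.9 214.8  71.3] [2.8 2.8] top@z [531.8 212. ] scene@z [530.7 217.6]
pack [440.2 228.   74. ] [3.4 3.4] top@z [441.1 223.7] scene@z [443.3 232.5]
knob [646.3 200.4  33.2] [2.6 2.6] top@z [656.4 203.9] scene@z [624.6 193.5]
```

The heights check out (caps ~10, core 67–70, post tip 60, ball 71; pack–ball 91 mm). I'm moving over the middle for a wrist look.

>>> {"name": "arm_command", "arguments": {"targets": [[-37,-34,0,0,1],[-74,-68,0,0,1],[-111,-102,0,0,1],[-148,-136,0,0,1],[-174,-159,0,0,1]]}}

```text
t: 0.65
eef_pos: [302.6, 393.0, 214.6]
tcp_rot: [-3.141, 0.0, 2.846]
ft_force: [1.2, 1.6, 0.3]
opening: 0.997
grip_force: 0.0
```

>>> {"name": "arm_command", "arguments": {"targets": [[-37,-34,0,0,1],[-74,-68,0,0,1],[-111,-102,0,0,1],[-148,-136,0,0,1],[-174,-159,0,0,1]]}}

```text
t: 1.15
eef_pos: [423.1, 190.2, 214.7]
tcp_rot: [-3.142, 0.0, 2.846]
ft_force: [0.8, 0.8, -0.3]
opening: 1.0
grip_force: 0.0
```

>>> {"name": "arm_command", "arguments": {"targets": [[-37,-34,0,0,1],[-74,-68,0,0,1],[-111,-102,0,0,1],[-148,-136,0,-5,1],[-173,-159,0,-9,1]]}}

```text
t: 1.65
eef_pos: [542.6, -12.6, 214.5]
tcp_rot: [-3.141, 0.0, 3.006]
ft_force: [-0.1, -0.2, -0.5]
opening: 1.001
grip_force: 0.0
```

>>> {"name": "arm_command", "arguments": {"targets": [[0,0,0,0,1],[0,0,0,0,1],[0,0,0,0,1]]}}

```text
t: 1.95
eef_pos: [540.9, -9.0, 214.5]
tcp_rot: [3.141, -0.001, 3.004]
ft_force: [-0.2, -0.2, 0.5]
opening: 1.003
grip_force: 0.0
```

```bash
python3 - <<'E'
from h import *
s=env.state();print(s["t"],s["eef_pos"],s["tcp_rot"],s["joints"].round(2))
shot("wrist","w1")
for k,p in dict(open=(623,-2,12),core=(541.5,-22,70),closed=(426.5,0,12)).items(): print(k,np.round(proj("w1",p)))
E
```

```text
1.95 [540.93554446  -8.98632096 214.48627996] [ 3.14139565e+00 -6.58101117e-04  3.00379106e+00] [-0.14  0.37  1.76  0.    1.   -1.57]
open [295. 255.]
core [265. 201.]
closed [272.  69.]
```

View pics/w1.png

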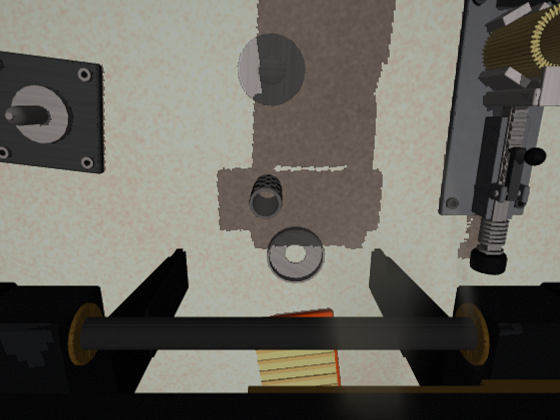

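The wrist view shows: open cap rim centre ≈(296,254), core top ≈(265,203), closed cap ≈(271,69), seat centre ≈(40,114), ball ≈(536,157).

```bash
python3 - <<'E'
from h import *
for k,(u,v,z) in dict(open=(296,254,12),core=(265,203,70),closed=(271,69,12),seat=(40,114,18),tip=(10,115,60),ball=(536,157,73)).items(): print(k,atz("w1",u,v,z).round(1))
sc=dict(open=(238,362),core=(279,228),closed=(384,200),seat=(140,82),ball=(571,360)); tp=dict(open=(385,82),core=(414,162),closed=(392,315),seat=(677,293),ball=(116,184));w=dict(open=(296,254),core=(265,203),closed=(271,69),seat=(40,114),ball=(536,157))
for k in sc: print(k,tri(("scene0",220+sc[k][0]/4,140+sc[k][1]/4),("top0",170+tp[k][0]/3.325,180+tp[k][1]/3.325),("w1",*w[k]))[0].round(1), tool(atz("w1",*w[k],12)).round(1))
E
```

```text
open [ 6.221e+02 -6.000e-01  1.200e+01]
core [543.3 -21.9  70. ]
closed [426.2  -0.6  12. ]
seat [ 436.4 -232.5   18. ]
tip [ 436.3 -232.    60. ]
ball [533.9 217.4  73. ]
open [623.   -1.5   8.5] [-79.3  19.2 202.6   1. ]
core [542.1 -22.   68.8] [-19.8 -15.  202.7   1. ]
closed [425.6  -0.6   7.1] [114.7  -7.7 202.7   1. ]
seat [ 435.2 -233.6   16.3] [  72.8 -239.9  202.6    1. ]
ball [532.2 215.3  74. ] [ 29.5 266.7 202.7   1. ]
```

>>> {"name": "arm_command", "arguments": {"targets": [[-40,10,20,0,1],[-79,19,60,0,1],[-79,19,105,0,1],[-79,19,150,0,1],[-79,19,180,0,1]]}}

```text
t: 2.5
eef_pos: [621.0, -0.2, 31.7]
tcp_rot: [3.142, -0.003, 3.005]
ft_force: [-0.2, -1.6, -0.3]
opening: 0.996
grip_force: 0.0
```

>>> {"name": "arm_command", "arguments": {"targets": [[0,0,20,0,1],[0,0,30,0,1],[0,0,30,0,1],[0,0,30,0,0.6],[0,0,30,0,0.4]]}}

```text
t: 3.0
eef_pos: [623.0, -1.6, 6.0]
tcp_rot: [3.141, 0.002, 3.004]
ft_force: [-0.7, -0.9, 0.7]
opening: 0.885
grip_force: 0.0
```

>>> {"name": "arm_command", "arguments": {"targets": [[0,0,0,0,0.4],[0,0,0,0,0.4],[0,0,0,0,0.4],[0,0,0,0,0.4],[0,0,0,0,0.4]]}}

```text
t: 3.5
eef_pos: [622.6, -1.8, 5.3]
tcp_rot: [3.141, 0.001, 3.004]
ft_force: [-1.6, -0.2, 6.2]
opening: 0.686
grip_force: 30.0
```

>>> {"name": "arm_command", "arguments": {"targets": [[0,0,-20,0,0.4],[0,0,-65,0,0.4],[10,-20,-105,0,0.4],[30,-60,-125,0,0.4],[47,-107,-125,0,0.4]]}}

```text
t: 4.0
eef_pos: [561.4, -101.7, 132.6]
tcp_rot: [-3.141, 0.005, 3.006]
ft_force: [0.5, -1.0, -1.3]
opening: 0.68
grip_force: 30.0
```

>>> {"name": "arm_command", "arguments": {"targets": [[15,-45,0,0,0.4],[30,-90,0,0,0.4],[42,-130,0,0,0.4],[46,-148,0,0,0.4],[46,-148,0,0,0.4]]}}

```text
t: 4.5
eef_pos: [494.3, -243.7, 129.6]
tcp_rot: [-3.141, 0.0, 3.001]
ft_force: [0.8, 1.1, -0.7]
opening: 0.683
grip_force: 30.0
```

>>> {"name": "arm_command", "arguments": {"targets": [[0,0,0,0,0.4],[0,0,0,0,0.4],[0,0,0,0,0.4]]}}

```text
t: 4.8
eef_pos: [495.7, -240.5, 129.6]
tcp_rot: [3.141, -0.0, 3.005]
ft_force: [0.1, -0.0, -1.1]
opening: 0.684
grip_force: 30.0
```

```bash
python3 - <<'E'
from h import *
s=env.state();print(s["t"],s["eef_pos"],s["tcp_rot"],s["opening"])
shot("wrist","w2"); print(proj("w2",(436,-233,18)),proj("w2",(436,-233,60)))
E
```

```text
4.8 [ 495.66212655 -240.53381156  129.60288759] [ 3.14140566e+00 -2.05848835e-05  3.00535844e+00] 0.6837551465521752
(np.float64(277.951999943061), np.float64(133.6474292413577)) (np.float64(277.85822374713746), np.float64(138.56911995673045))
```

View pics/w2.png

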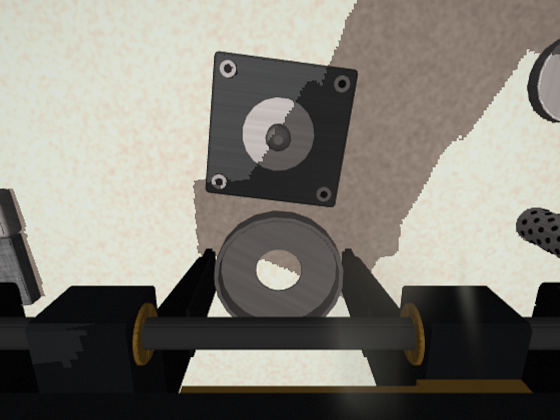

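The picture shows the seat centre at (278,133), the post tip at (278,138) and the held cap's hole at (278,269).

```bash
python3 - <<'E'
from h import *
h=atz("w2",278,269,126);s=atz("w2",278.5,133.5,18);t=atz("w2",278,138,60);print(h,s,t,tool(h),tool(s),tool(t))
E
```

```text
[ 497.83932591 -241.31536859  126.        ] [ 435.94719772 -232.5665465    18.        ] [ 435.64796483 -232.8573998    60.        ] [-2.26788989 -0.39291849  3.58647096  1.        ] [ 60.23361189  -0.14428485 111.58960924   1.        ] [60.49266005 -0.46767419 69.58958008  1.        ]
```

>>> {"name": "arm_command", "arguments": {"targets": [[30,0,0,0,0.4],[61,0,0,0,0.4],[61,0,10,0,0.4],[61,0,30,0,0.4],[61,0,50,0,0.4]]}}

```text
t: 5.35
eef_pos: [435.7, -233.1, 79.2]
tcp_rot: [-3.141, 0.002, 3.004]
ft_force: [-0.5, -0.2, -1.0]
opening: 0.682
grip_force: 30.0
```

>>> {"name": "arm_command", "arguments": {"targets": [[0,0,10,0,0.4],[0,0,25,0,0.4],[0,0,40,0,0.4],[0,0,50,0,0.4],[0,0,55,0,0.4]]}}

```text
t: 5.85
eef_pos: [435.0, -233.0, 23.8]
tcp_rot: [3.141, -0.001, 3.004]
ft_force: [0.6, -0.5, -0.2]
opening: 0.685
grip_force: 30.0
```

>>> {"name": "arm_command", "arguments": {"targets": [[0,0,1,0,0.4],[0,0,1,0,0.4],[0,0,1,0,0.4]]}}

```text
t: 6.15
eef_pos: [435.1, -233.3, 24.1]
tcp_rot: [-3.141, 0.001, 3.004]
ft_force: [-1.3, -0.1, -0.6]
opening: 0.683
grip_force: 30.0
```

>>> {"name": "arm_command", "arguments": {"targets": [[0,0,0,0,0.8],[0,0,0,0,1],[0,0,0,0,1],[0,0,-20,0,1],[0,0,-60,0,1]]}}

```text
t: 6.65
eef_pos: [433.8, -232.6, 82.5]
tcp_rot: [3.139, -0.004, 3.004]
ft_force: [0.3, -0.2, 0.7]
opening: 0.988
grip_force: 0.0
```

>>> {"name": "arm_command", "arguments": {"targets": [[0,0,-45,0,1],[0,0,-85,0,1],[-15,42,-100,0,1],[-30,84,-100,0,1],[-46,130,-100,0,1]]}}

```text
t: 7.15
eef_pos: [498.8, -109.8, 184.6]
tcp_rot: [-3.141, 0.002, 3.002]
ft_force: [0.6, -0.8, -0.4]
opening: 0.997
grip_force: 0.0
```

>>> {"name": "arm_command", "arguments": {"targets": [[-15,42,0,0,1],[-31,94,0,0,1],[-31,94,0,0,1],[-31,94,0,0,1]]}}

```text
t: 7.55
eef_pos: [541.9, -20.7, 183.4]
tcp_rot: [3.142, -0.0, 3.007]
ft_force: [0.3, 0.3, -1.1]
opening: 0.996
grip_force: 0.0
```

```bash
python3 - <<'E'
from h import *
s=env.state();print(s["t"],s["eef_pos"],s["tcp_rot"]); print(tool((542.5,-22,70)))
shot("wrist","w3"); shot("top","top1")
t=cv2.imread("pics/top1.png")[180:310,170:410]; w=cv2.imread("pics/w3.png")
a=cv2.resize(t[60:120,160:240],(560,420)); cv2.imwrite("pics/c3.png",cv2.resize(np.hstack([w,a]),(800,300)))
E
```

```text
7.55 [541.88964566 -20.74160419 183.43831492] [ 3.14156104e+00 -3.26001663e-04  3.00652786e+00]
[ -0.81122532  -1.16833377 113.43801962   1.        ]
```

View pics/c3.png

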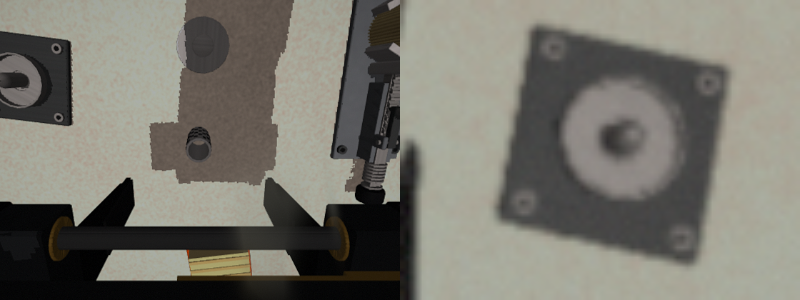

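The open cap sits on the seat around the post. The core top is at about (279,211) in the full-size picture.

```bash
python3 - <<'E'
from h import *
p=atz("w3",279,211,70);print(p,tool(p))
E
```

```text
[544.426736   -20.90297598  70.        ] [ -2.83584567   2.02672692 113.57223132   1.        ]
```

>>> {"name": "arm_command", "arguments": {"targets": [[-2,0,30,0,1],[-2,0,70,0,1],[-2,0,110,0,1],[-2,0,140,0,1],[-2,0,153,0,1]]}}

```text
t: 8.15
eef_pos: [542.4, -23.5, 28.4]
tcp_rot: [3.141, -0.003, 3.002]
ft_force: [0.3, -0.4, 1.0]
opening: 1.001
grip_force: 0.0
```

>>> {"name": "arm_command", "arguments": {"targets": [[0,0,0,0,0.6],[0,0,0,0,0.3],[0,0,0,0,0.1],[0,0,0,0,0.1],[0,0,0,0,0.1]]}}

```text
t: 8.65
eef_pos: [544.2, -22.2, 31.5]
tcp_rot: [3.142, 0.002, 3.004]
ft_force: [-0.3, 0.5, 0.3]
opening: 0.636
grip_force: 0.0
```

>>> {"name": "arm_command", "arguments": {"targets": [[0,0,0,0,0.1],[0,0,0,0,0.1],[0,0,0,0,0.1],[0,0,0,0,0.1]]}}

```text
t: 9.05
eef_pos: [543.8, -22.1, 30.6]
tcp_rot: [3.141, -0.0, 3.004]
ft_force: [0.1, 0.5, -0.8]
opening: 0.312
grip_force: 30.0
```

>>> {"name": "arm_command", "arguments": {"targets": [[0,0,-20,0,0.1],[0,0,-60,0,0.1],[0,-10,-100,0,0.1],[5,-50,-110,0,0.1],[10,-98,-110,0,0.1]]}}

```text
t: 9.55
eef_pos: [521.1, -118.1, 142.7]
tcp_rot: [-3.141, 0.004, 3.007]
ft_force: [0.0, 0.4, 0.1]
opening: 0.31
grip_force: 30.0
```

>>> {"name": "arm_command", "arguments": {"targets": [[4,-45,0,0,0.1],[8,-90,0,0,0.1],[8,-126,0,0,0.1],[8,-126,0,0,0.1],[8,-126,0,0,0.1]]}}

```text
t: 10.05
eef_pos: [494.8, -242.0, 140.3]
tcp_rot: [3.141, -0.001, 3.002]
ft_force: [-0.4, -0.1, -2.0]
opening: 0.308
grip_force: 30.0
```

>>> {"name": "arm_command", "arguments": {"targets": [[0,0,0,0,0.1],[0,0,0,0,0.1],[0,0,0,0,0.1]]}}

```text
t: 10.35
eef_pos: [495.5, -240.6, 140.7]
tcp_rot: [3.141, -0.0, 3.005]
ft_force: [0.9, 0.8, -0.1]
opening: 0.311
grip_force: 30.0
```

```bash
python3 - <<'E'
from h import *
s=env.state();print(s["t"],s["eef_pos"],s["tcp_rot"],s["opening"])
shot("wrist","w4")
E
```

```text
10.35 [ 495.49950532 -240.64041113  140.65174955] [ 3.14146245e+00 -2.37678404e-05  3.00530233e+00] 0.31142414562297466
```

View pics/w4.png

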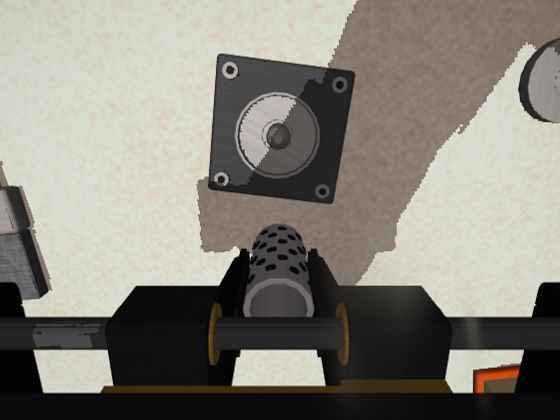

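The cap rim is at (278,135) around the post tip (278,134); the core is upright in the grip, with its top at ≈(279,299) and its bottom's near edge at ≈(279,225).

```bash
python3 - <<'E'
from h import *
t=atz("w4",278,134.5,60);s=atz("w4",278,135,30)
c=atz("w4",279,299,180.5);b=atz("w4",279,225,110.3)
for p in(t,s,c,b):print(p.round(1),tool(p).round(1))
E
```

```text
[ 434.1 -232.8   60. ] [61.9 -0.4 80.7  1. ]
[ 436.8 -233.2   30. ] [ 59.2  -0.5 110.7   1. ]
[ 490.4 -239.9  180.5] [  5.1   0.1 -39.9   1. ]
[ 482.2 -238.7  110.3] [13.4  0.2 30.3  1. ]
```

>>> {"name": "arm_command", "arguments": {"targets": [[30,0,0,0,0.1],[61,0,0,0,0.1],[61,0,10,0,0.1],[61,0,30,0,0.1],[61,0,45,0,0.1]]}}

```text
t: 10.9
eef_pos: [435.4, -233.1, 94.9]
tcp_rot: [-3.141, 0.001, 3.004]
ft_force: [-0.4, -0.0, 0.3]
opening: 0.308
grip_force: 30.0
```

>>> {"name": "arm_command", "arguments": {"targets": [[0,0,10,0,0.1],[0,0,20,0,0.1],[0,0,30,0,0.1],[0,0,40,0,0.1],[0,0,44,0,0.1]]}}

```text
t: 11.4
eef_pos: [434.8, -233.1, 50.8]
tcp_rot: [3.141, -0.001, 3.004]
ft_force: [1.3, 5.4, 35.0]
opening: 0.313
grip_force: 30.0
```

>>> {"name": "arm_command", "arguments": {"targets": [[0,0,0,0,0.1],[0,0,0,0,0.1],[0,0,0,0,0.1]]}}

```text
t: 11.7
eef_pos: [434.9, -233.2, 51.7]
tcp_rot: [-3.142, 0.0, 3.004]
ft_force: [0.3, 0.6, -1.4]
opening: 0.31
grip_force: 30.0
```

>>> {"name": "arm_command", "arguments": {"targets": [[0,0,0,0,0.5],[0,0,0,0,0.8],[0,0,0,0,1],[0,0,-30,0,1],[0,0,-70,0,1]]}}

```text
t: 12.2
eef_pos: [434.1, -232.7, 121.2]
tcp_rot: [3.14, -0.003, 3.004]
ft_force: [0.1, 0.2, 0.6]
opening: 0.676
grip_force: 0.0
```

>>> {"name": "arm_command", "arguments": {"targets": [[0,0,-40,0,1],[-3,45,-60,0,1],[-6,90,-60,0,1],[-9,135,-60,0,1],[-13,180,-60,0,1]]}}

```text
t: 12.7
eef_pos: [472.4, -55.1, 182.0]
tcp_rot: [-3.142, 0.001, 3.003]
ft_force: [0.8, -0.9, -0.4]
opening: 0.997
grip_force: 0.0
```

>>> {"name": "arm_command", "arguments": {"targets": [[-4,48,0,0,1],[-8,96,0,0,1],[-12,144,0,0,1],[-16,192,0,0,1],[-20,230,0,0,1]]}}

```text
t: 13.2
eef_pos: [523.8, 171.0, 181.7]
tcp_rot: [3.141, 0.0, 3.005]
ft_force: [0.5, 0.3, 0.0]
opening: 0.997
grip_force: 0.0
```

>>> {"name": "arm_command", "arguments": {"targets": [[-2,48,0,0,1],[-2,48,0,0,1],[-2,48,0,0,1],[-2,48,0,0,1]]}}

```text
t: 13.6
eef_pos: [532.1, 214.9, 181.5]
tcp_rot: [-3.141, -0.0, 3.004]
ft_force: [-0.2, 0.4, -0.4]
opening: 0.998
grip_force: 0.0
```

```bash
python3 - <<'E'
from h import *
s=env.state();print(s["t"],s["eef_pos"],s["tcp_rot"],s["opening"]); print(tool((533,216,73)))
shot("wrist","w5"); shot("top","top2")
t=cv2.imread("pics/top2.png")[180:310,170:410]; w=cv2.imread("pics/w5.png")
a=cv2.resize(t[60:120,160:240],(240,180)); o=np.zeros((420,800,3),np.uint8);o[:,:560]=w;o[:180,560:]=a;cv2.imwrite("pics/c4.png",o)
E
```

```text
13.6 [532.08378241 214.88028641 181.5374827 ] [-3.14130578e+00 -4.21732626e-04  3.00350467e+00] 0.9981433757322669
[ -0.79914177   1.26630785 108.53679653   1.        ]
```

View pics/c4.png

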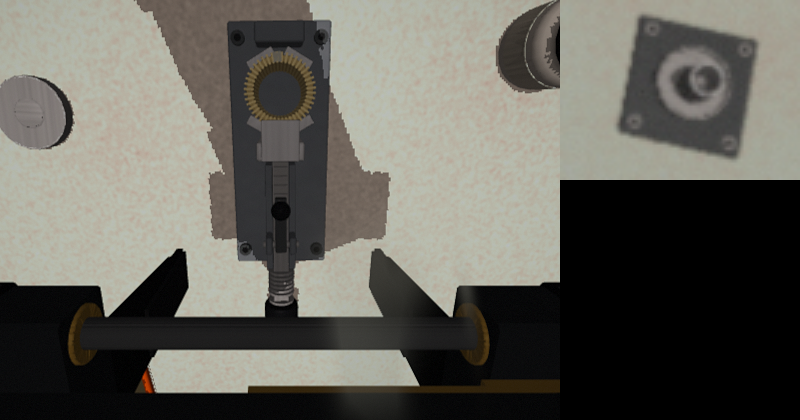

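Ball at (281,211), pack top at (279,90), clamp axis nearly along the image columns; the core stands in the nest.

```bash
python3 - <<'E'
from h import *
for a in((281,211,73),(279,90,80),(281,251,12)):
    p=atz("w5",*a);print(p.round(1),tool(p).round(1))
E
```

```text
[533.4 216.5  73. ] [ -0.8   2.1 108.8   1. ]
[441.3 227.6  80. ] [ 92.    0.3 101.8   1. ]
[593.6 208.6  12. ] [-61.5   2.7 169.8   1. ]
```

>>> {"name": "arm_command", "arguments": {"targets": [[-1,2,30,0,0.8],[-1,2,70,0,0.6],[-1,2,100,0,0.6],[-1,2,115,0,0.6],[-1,2,118,0,0.5]]}}

```text
t: 14.2
eef_pos: [533.0, 216.3, 62.1]
tcp_rot: [-3.14, -0.003, 3.002]
ft_force: [0.7, -0.4, -0.1]
opening: 0.635
grip_force: 0.0
```

>>> {"name": "arm_command", "arguments": {"targets": [[0,0,0,0,0.05],[0,0,0,0,0.05],[0,0,0,0,0.05],[0,0,0,0,0.05],[0,0,0,0,0.05]]}}

```text
t: 14.7
eef_pos: [533.8, 217.6, 64.1]
tcp_rot: [3.141, 0.001, 3.004]
ft_force: [0.2, 0.0, 0.5]
opening: 0.213
grip_force: 0.0
```

>>> {"name": "arm_command", "arguments": {"targets": [[0,0,0,0,0.05],[0,0,0,0,0.05],[0,0,0,0,0.05]]}}

```text
t: 15.0
eef_pos: [533.5, 216.8, 63.9]
tcp_rot: [-3.141, -0.0, 3.004]
ft_force: [-0.6, -6.2, 4.0]
opening: 0.147
grip_force: 30.0
```

>>> {"name": "arm_command", "arguments": {"targets": [[-4,0,-5,0,0.05],[-8.5,0,-10,0,0.05],[-14,0,-14,0,0.05],[-18,0,-16.5,0,0.05],[-18,0,-16.5,0,0.05]]}}

```text
t: 15.5
eef_pos: [551.2, 214.4, 80.2]
tcp_rot: [-3.14, -0.001, 3.004]
ft_force: [-3.0, -4.5, -1.4]
opening: 0.148
grip_force: 30.0
```

>>> {"name": "arm_command", "arguments": {"targets": [[0,0,0,0,0.05],[0,0,0,0,0.05],[0,0,0,0,0.05],[0,0,0,0,0.05],[0,0,0,0,0.05]]}}

```text
t: 16.0
eef_pos: [550.8, 214.4, 80.0]
tcp_rot: [-3.14, -0.002, 3.004]
ft_force: [-2.3, -4.4, -1.9]
opening: 0.149
grip_force: 30.0
```

```bash
python3 - <<'E'
from h import *
shot("scene","s2"); shot("wrist","w6")
a=cv2.resize(cv2.imread("pics/s2.png")[180:270,320:420],(450,420)); w=cv2.resize(cv2.imread("pics/w6.png")[:,130:430],(300,420));cv2.imwrite("pics/c5.png",np.hstack([a,w]))
E
```

```text
(no output)
```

View pics/c5.png

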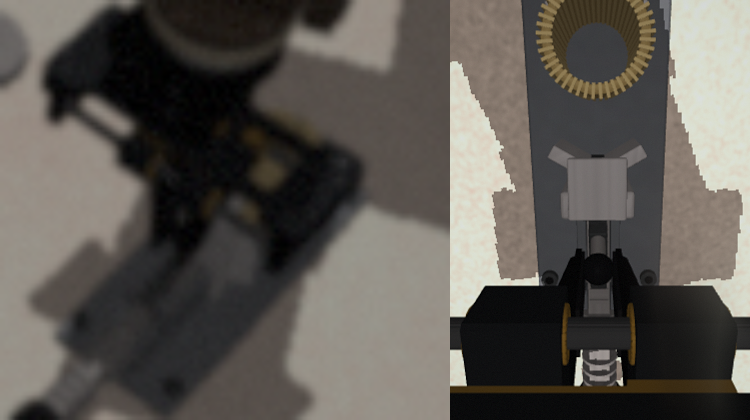

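Jaw is back, clear of the pack.

>>> {"name": "arm_command", "arguments": {"targets": [[0,0,0,0,0.5],[0,0,0,0,0.7],[0,0,-30,0,1],[0,0,-70,0,1],[20,0,-100,0,1]]}}

```text
t: 16.6
eef_pos: [533.5, 218.0, 182.4]
tcp_rot: [3.14, 0.003, 3.003]
ft_force: [-0.6, 1.1, 0.6]
opening: 0.511
grip_force: 0.0
```

>>> {"name": "arm_command", "arguments": {"targets": [[40,-1,0,0,1],[80,-2,0,0,1],[90,-2,0,0,1],[90,-2,0,0,1],[90,-2,0,0,1]]}}

```text
t: 17.1
eef_pos: [443.6, 228.5, 180.5]
tcp_rot: [3.141, 0.002, 3.004]
ft_force: [0.4, 0.3, 0.3]
opening: 0.932
grip_force: 0.0
```

```bash
python3 - <<'E'
from h import *
s=env.state();print(s["t"],s["eef_pos"],s["tcp_rot"],s["opening"])
shot("wrist","w7")
E
```

```text
17.1 [443.57788887 228.45748134 180.51133363] [3.14073251e+00 1.52974582e-03 3.00410744e+00] 0.9324415307527101
```

View pics/w7.png

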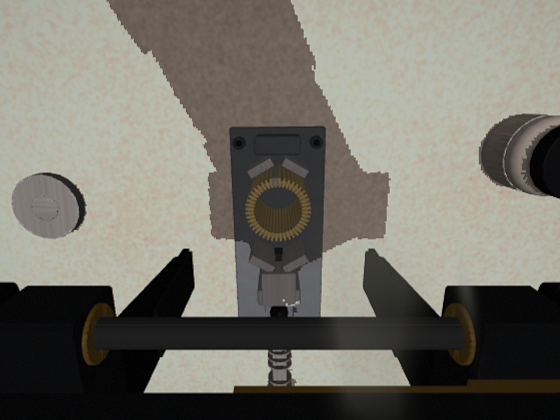

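```bash
python3 - <<'E'
from h import *
for a in((278,209.5,80),(47,206,12)):
    p=atz("w7",*a);print(p.round(1),tool(p).round(1))
s=env.state();print(s["eef_pos"])
E
```

```text
[441.2 228.2  80. ] [  2.6  -0.5 100.3   1. ]
[426.3   1.2  12. ] [ -13.8 -227.5  168.1    1. ]
[443.680388   228.3003828  180.26184978]
```

Pack's top centre at (278,209), which puts it at (441,228); I'm grasping it near the top.

>>> {"name": "arm_command", "arguments": {"targets": [[2.5,0,30,0,1],[2.5,0,70,0,1],[2.5,0,105,0,1],[2.5,0,120,0,1],[2.5,0,125,0,1]]}}

```text
t: 17.65
eef_pos: [440.2, 228.1, 53.0]
tcp_rot: [-3.14, -0.002, 3.003]
ft_force: [0.3, -0.2, 0.9]
opening: 0.998
grip_force: 0.0
```

>>> {"name": "arm_command", "arguments": {"targets": [[0,0,0,0,0.6],[0,0,0,0,0.3],[0,0,0,0,0.3],[0,0,0,0,0.3],[0,0,0,0,0.3]]}}

```text
t: 18.15
eef_pos: [440.0, 228.6, 55.7]
tcp_rot: [3.141, 0.001, 3.004]
ft_force: [-1.3, 0.4, -0.6]
opening: 0.636
grip_force: 0.0
```

>>> {"name": "arm_command", "arguments": {"targets": [[0,0,0,0,0.3],[0,0,0,0,0.3],[0,0,0,0,0.3]]}}

```text
t: 18.45
eef_pos: [439.9, 228.6, 55.4]
tcp_rot: [3.141, 0.0, 3.004]
ft_force: [0.4, -0.6, 5.5]
opening: 0.541
grip_force: 30.0
```

>>> {"name": "arm_command", "arguments": {"targets": [[0,0,-20,0,0.3],[0,0,-65,0,0.3],[0,0,-105,0,0.3],[-8,-30,-115,0,0.3],[-20,-75,-115,0,0.3]]}}

```text
t: 18.95
eef_pos: [449.8, 152.0, 172.0]
tcp_rot: [3.14, 0.004, 3.007]
ft_force: [0.2, -0.5, -1.6]
opening: 0.542
grip_force: 30.0
```

>>> {"name": "arm_command", "arguments": {"targets": [[-12,-45,0,0,0.3],[-24,-90,0,0,0.3],[-36,-135,0,0,0.3],[-48,-180,0,0,0.3],[-60,-225,0,0,0.3]]}}

```text
t: 19.45
eef_pos: [477.6, -81.6, 170.0]
tcp_rot: [3.141, -0.0, 3.004]
ft_force: [-0.1, -0.5, -0.6]
opening: 0.539
grip_force: 30.0
```

>>> {"name": "arm_command", "arguments": {"targets": [[-12,-45,0,0,0.3],[-24,-90,0,0,0.3],[-34,-130,0,0,0.3],[-39,-157,0,0,0.3],[-39,-157,0,0,0.3]]}}

```text
t: 19.95
eef_pos: [494.8, -243.5, 169.5]
tcp_rot: [-3.141, -0.0, 3.001]
ft_force: [0.2, 0.5, -0.7]
opening: 0.542
grip_force: 30.0
```

>>> {"name": "arm_command", "arguments": {"targets": [[0,0,0,0,0.3],[0,0,0,0,0.3],[0,0,0,0,0.3]]}}

```text
t: 20.25
eef_pos: [494.9, -239.4, 170.2]
tcp_rot: [3.141, -0.0, 3.005]
ft_force: [0.1, -0.1, -1.2]
opening: 0.541
grip_force: 30.0
```

```bash
python3 - <<'E'
from h import *
s=env.state();print(s["t"],s["eef_pos"],s["tcp_rot"],s["opening"])
shot("wrist","w8")
E
```

```text
20.25 [ 494.89324956 -239.42184089  170.18148783] [ 3.14138642e+00 -1.24313331e-04  3.00518892e+00] 0.5409000987625765
```

View pics/w8.png

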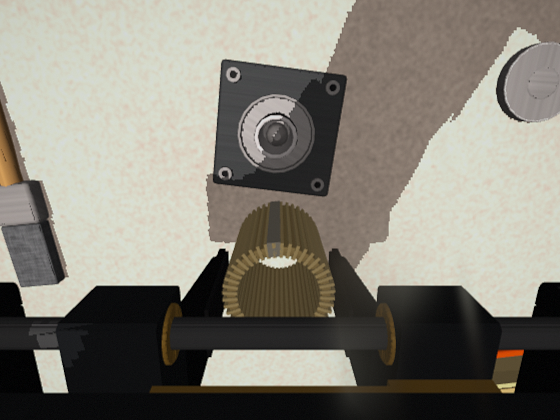

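The core's top ring is centred ≈(275,132) in the cap; the pack hangs upright, its lower near edge at ≈(278,203).

```bash
python3 - <<'E'
from h import *
W=np.load("pics/w8.npz")
for a in((275,132,90.5),(276,133,30),(278,203,125)):
    p=atz("w8",*a);print(p.round(1),tool(p).round(1))
E
```

```text
[ 431.5 -233.3   90.5] [63.7 -2.5 79.7  1. ]
[ 436.6 -233.8   30. ] [ 58.6  -2.3 140.2   1. ]
[ 472.2 -236.8  125. ] [22.9 -0.5 45.2  1. ]
```

>>> {"name": "arm_command", "arguments": {"targets": [[30,-2,0,0,0.3],[62.5,-2,0,0,0.3],[62.5,-2,10,0,0.3],[62.5,-2,25,0,0.3],[62.5,-2,30,0,0.3]]}}

```text
t: 20.8
eef_pos: [432.8, -233.4, 139.3]
tcp_rot: [3.141, -0.001, 3.004]
ft_force: [-0.4, 0.9, -0.6]
opening: 0.538
grip_force: 30.0
```

>>> {"name": "arm_command", "arguments": {"targets": [[0,0,3,0,0.3],[0,0,6,0,0.3],[0,0,9,0,0.3],[0,0,12,0,0.3],[0,0,12,0,0.3]]}}

```text
t: 21.3
eef_pos: [432.7, -233.8, 127.9]
tcp_rot: [3.141, -0.0, 3.004]
ft_force: [0.4, -0.4, -0.7]
opening: 0.542
grip_force: 30.0
```

No contact: the pack is over the core. Continuing down.

>>> {"name": "arm_command", "arguments": {"targets": [[0,0,12,0,0.3],[0,0,24,0,0.3],[0,0,36,0,0.3],[0,0,44,0,0.3],[0,0,48,0,0.3]]}}

```text
t: 21.8
eef_pos: [432.6, -233.9, 79.6]
tcp_rot: [3.141, -0.001, 3.004]
ft_force: [-0.3, 0.2, -0.7]
opening: 0.545
grip_force: 30.0
```

>>> {"name": "arm_command", "arguments": {"targets": [[0,0,3,0,0.3],[0,0,6,0,0.3],[0,0,9,0,0.3],[0,0,11,0,0.3],[0,0,11,0,0.3]]}}

```text
t: 22.3
eef_pos: [432.7, -233.9, 69.0]
tcp_rot: [3.141, -0.0, 3.004]
ft_force: [0.1, -0.1, -1.6]
opening: 0.542
grip_force: 30.0
```

>>> {"name": "arm_command", "arguments": {"targets": [[0,0,1.5,0,0.3],[0,0,2.5,0,0.3],[0,0,3,0,0.3],[0,0,3,0,0.3],[0,0,3,0,0.3]]}}

```text
t: 22.8
eef_pos: [432.7, -233.9, 66.1]
tcp_rot: [3.142, 0.0, 3.004]
ft_force: [-0.2, -0.7, -1.3]
opening: 0.543
grip_force: 30.0
```

>>> {"name": "arm_command", "arguments": {"targets": [[0,0,0,0,0.7],[0,0,0,0,0.9],[0,0,0,0,1],[0,0,0,0,1],[0,0,-30,0,1]]}}

```text
t: 23.3
eef_pos: [431.6, -233.1, 94.1]
tcp_rot: [3.139, -0.005, 3.004]
ft_force: [-0.0, 0.3, 1.3]
opening: 0.904
grip_force: 0.0
```

>>> {"name": "arm_command", "arguments": {"targets": [[0,0,-40,0,1],[0,0,-80,0,1],[0,0,-90,0,1],[0,0,-90,0,1]]}}

```text
t: 23.7
eef_pos: [433.1, -234.2, 187.4]
tcp_rot: [-3.14, 0.003, 3.004]
ft_force: [0.9, 0.7, -0.7]
opening: 0.998
grip_force: 0.0
```

```bash
python3 - <<'E'
from h import *
s=env.state();print(s["t"],s["eef_pos"],s["tcp_rot"]); print(tool((426.3,0,12)))
shot("wrist","w9"); 
E
```

```text
23.7 [ 433.12665347 -234.1885345   187.38669652] [-3.14015437e+00  2.85464783e-03  3.00396625e+00]
[ 39.39148722 231.28943871 174.94248334   1.        ]
```

View pics/w9.png

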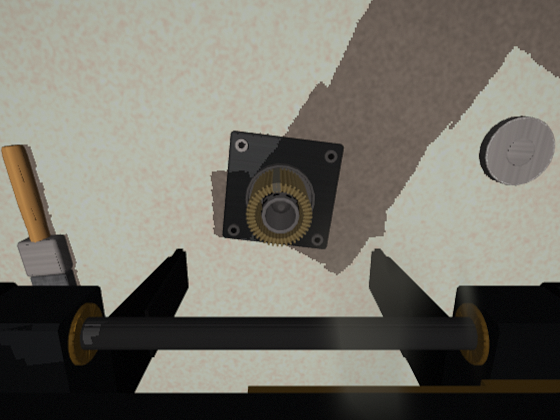

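The pack stands in the cap around the core, top centre at (279,214); the closed cap's top is at ≈(519,150).

```bash
python3 - <<'E'
from h import *
for a in((279,214,90.5),(520,150,12)):
    p=atz("w9",*a);print(p.round(1),tool(p).round(1))
print(env.state()["eef_pos"])
E
```

```text
[ 433.5 -234.2   90.5] [-0.9 -0.2 95.5  1. ]
[425.6  -0.7  12. ] [ 39.1 230.  173.9   1. ]
[ 432.61886154 -233.84982592  185.98062292]
```

>>> {"name": "arm_command", "arguments": {"targets": [[8,46,0,0,1],[16,92,0,0,1],[24,138,0,0,1],[32,184,0,0,1],[39,230,0,0,1]]}}

```text
t: 24.25
eef_pos: [424.5, 1.0, 184.5]
tcp_rot: [3.141, -0.003, 3.003]
ft_force: [0.5, -0.3, -0.6]
opening: 1.001
grip_force: 0.0
```

>>> {"name": "arm_command", "arguments": {"targets": [[0,0,20,0,1],[0,0,65,0,1],[0,0,110,0,1],[0,0,150,0,1],[0,0,165,0,1]]}}

```text
t: 24.75
eef_pos: [423.1, -0.3, 16.9]
tcp_rot: [3.141, -0.007, 3.004]
ft_force: [0.6, 0.3, 0.3]
opening: 0.999
grip_force: 0.0
```

>>> {"name": "arm_command", "arguments": {"targets": [[0,0,10,0,1],[0,0,16,0,1],[0,0,16,0,1],[0,0,16,0,0.6],[0,0,16,0,0.4]]}}

```text
t: 25.25
eef_pos: [426.0, -0.8, 5.8]
tcp_rot: [3.142, 0.001, 3.004]
ft_force: [0.0, -0.5, -0.6]
opening: 0.884
grip_force: 0.0
```

>>> {"name": "arm_command", "arguments": {"targets": [[0,0,0,0,0.4],[0,0,0,0,0.4],[0,0,0,0,0.4],[0,0,0,0,0.4],[0,0,0,0,0.4]]}}

```text
t: 25.75
eef_pos: [425.9, -0.7, 5.5]
tcp_rot: [3.142, 0.001, 3.004]
ft_force: [0.2, 0.3, 6.6]
opening: 0.684
grip_force: 30.0
```

>>> {"name": "arm_command", "arguments": {"targets": [[0,0,-20,0,0.4],[0,0,-65,0,0.4],[-5,-10,-110,0,0.4],[-20,-45,-145,0,0.4],[-39,-90,-145,0,0.4]]}}

```text
t: 26.25
eef_pos: [453.3, -95.6, 154.4]
tcp_rot: [-3.14, 0.007, 3.007]
ft_force: [1.3, 0.5, -0.6]
opening: 0.681
grip_force: 30.0
```

>>> {"name": "arm_command", "arguments": {"targets": [[-20,-45,0,0,0.4],[-39,-90,0,0,0.4],[-55,-125,0,0,0.4],[-60,-140,0,0,0.4],[-60,-140,0,0,0.4]]}}

```text
t: 26.75
eef_pos: [491.9, -243.4, 149.6]
tcp_rot: [3.141, -0.0, 3.002]
ft_force: [0.0, -0.2, -1.0]
opening: 0.68
grip_force: 30.0
```

>>> {"name": "arm_command", "arguments": {"targets": [[0,0,0,0,0.4],[0,0,0,0,0.4],[0,0,0,0,0.4]]}}

```text
t: 27.05
eef_pos: [492.0, -240.8, 150.3]
tcp_rot: [3.141, -0.0, 3.005]
ft_force: [0.0, -0.4, -1.5]
opening: 0.677
grip_force: 30.0
```

```bash
python3 - <<'E'
from h import *
s=env.state();print(s["t"],s["eef_pos"],s["tcp_rot"],s["opening"])
shot("wrist","w10")
E
```

```text
27.05 [ 491.99806796 -240.8095134   150.2810975 ] [ 3.14138230e+00 -1.10993146e-04  3.00522594e+00] 0.6771791584989196
```

View pics/w10.png

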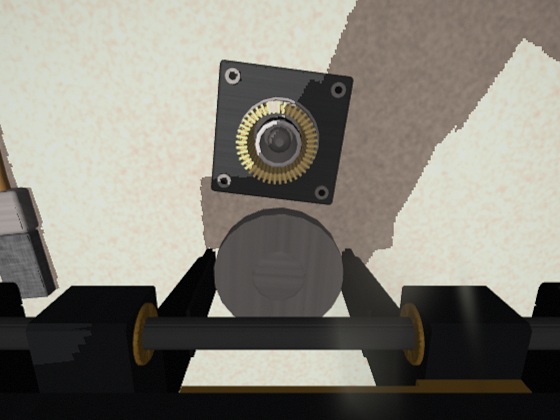

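Pack top centre at (278,142); the held cap's disc is centred at ≈(279,272) with its near edge at v≈208.

```bash
python3 - <<'E'
from h import *
for a in((278,142,90.5),(279,272,156.8),(279,208,156.8)):
    p=atz("w10",*a);print(p.round(1),tool(p).round(1))
E
```

```text
[ 433.6 -233.3   90.5] [59.  -0.4 59.8  1. ]
[ 491.1 -240.6  156.8] [ 1.1  0.2 -6.5  1. ]
[ 457.9 -236.1  156.8] [34.6  0.2 -6.5  1. ]
```

>>> {"name": "arm_command", "arguments": {"targets": [[30,0,0,0,0.4],[58,-0.5,0,0,0.4],[58,-0.5,20,0,0.4],[58,-0.5,40,0,0.4],[58,-0.5,48,0,0.4]]}}

```text
t: 27.6
eef_pos: [434.1, -233.8, 101.1]
tcp_rot: [3.141, -0.001, 3.004]
ft_force: [0.2, 0.6, -0.6]
opening: 0.679
grip_force: 30.0
```

>>> {"name": "arm_command", "arguments": {"targets": [[0,0,3,0,0.4],[0,0,6,0,0.4],[0,0,9,0,0.4],[0,0,11,0,0.4],[0,0,11,0,0.4]]}}

```text
t: 28.1
eef_pos: [434.6, -234.6, 91.1]
tcp_rot: [3.142, 0.0, 3.004]
ft_force: [0.2, -0.8, 0.4]
opening: 0.682
grip_force: 30.0
```

>>> {"name": "arm_command", "arguments": {"targets": [[0,0,2,0,0.4],[0,0,3.5,0,0.4],[0,0,4.5,0,0.4],[0,0,4.5,0,0.4],[0,0,4.5,0,0.4]]}}

```text
t: 28.6
eef_pos: [434.6, -234.6, 86.6]
tcp_rot: [3.141, -0.0, 3.004]
ft_force: [0.2, 0.4, -0.5]
opening: 0.683
grip_force: 30.0
```

Rim edge is about 81 with no side force. Releasing, backing off and checking.

>>> {"name": "arm_command", "arguments": {"targets": [[0,0,0,0,0.8],[0,0,0,0,1],[0,0,0,0,1],[0,0,0,0,1],[0,0,-30,0,1]]}}

```text
t: 29.1
eef_pos: [433.4, -233.8, 114.6]
tcp_rot: [3.139, -0.005, 3.004]
ft_force: [-0.1, 0.5, -0.0]
opening: 0.991
grip_force: 0.0
```

>>> {"name": "arm_command", "arguments": {"targets": [[0,0,-40,0,1],[-30,0,-70,0,1],[-60,0,-80,0,1],[-60,0,-80,0,1],[-60,0,-80,0,1]]}}

```text
t: 29.6
eef_pos: [493.7, -242.5, 196.2]
tcp_rot: [3.141, -0.001, 3.004]
ft_force: [0.1, -1.2, -0.2]
opening: 1.001
grip_force: 0.0
```

```bash
python3 - <<'E'
from h import *
s=env.state();print(s["t"],s["eef_pos"])
shot("wrist","w11"); shot("scene","s3")
a=cv2.resize(cv2.imread("pics/s3.png")[100:200,205:305],(400,400),interpolation=cv2.INTER_CUBIC); b=cv2.resize(cv2.imread("pics/w11.png")[0:300,130:430],(400,400)); cv2.imwrite("pics/c6.png",np.hstack([a,b]))
print(proj("w11",(433.6,-233.5,93)),proj("s3",(433.6,-233.5,93)))
E
```

```text
29.6 [ 493.72452524 -242.4579982   196.15616216]
(np.float64(279.6360448649182), np.float64(133.72515692937347)) (np.float64(253.36412219887546), np.float64(142.74612701573596))
```

View pics/c6.png

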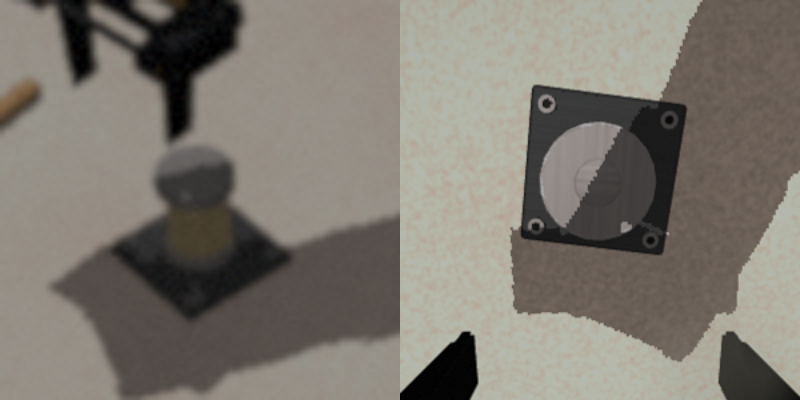

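The closed cap sits level on the pack, centred at ≈(278,136) where (280,134) was expected. Handing in.

```bash
python3 -c "
from cell import env
print(env.job_done())"
```

```text
the job is handed in; nothing more can be done
None
```

I built the cartridge on the nest in the required order, with the jaw released before the pack was taken out, and handed it in at about 30 s; the last pictures showed it stacked and level, no verdict came back, and I viewed 15 pictures, one over the limit of 14.

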